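Index and lock the facet-sanding jig

TASK

On the facet-sanding jig, turn the slotted grey plate by its black pins until the slot marked in red faces the steel lock bar, then push the bar fully home into that slot by its upright end plate. Do it all by gently pushing with the fingertips: do not squeeze the plate, its pins or the bar, and leave the other things on the bench and on the jig's board where they are.

Things in the scene. Friction and masses are not known exactly. Their poses are not given: they have to be found in the camera images.
- jig: Sanding jig bolted to the bench (does not move). Plywood board 340 x 200 x 18 mm. Origin on the bench under the round plate's axis, z up; the lock bar lies along x on the -x side and is pushed towards +x. The board spans x -235 to 105, y -100 to 100 mm. Two black bolt knobs (36 mm across, tops 42 mm above the bench) at x 83, y +-77 mm.
- plate_axis (a point): Centre of the round plate's upper face, 50 mm above the bench. Grey aluminium plate 170 mm diameter, 14 mm thick; turns both ways without stops about the vertical here; friction (0.12 N m) holds it where left. On its middle and turning with it: a hexagonal wooden blank (80 mm over corners, top 78 mm above the bench) under a black star knob (36 mm across, stud to 105 mm).
- index_plate (a joint): Angle of the plate, rad, growing counter-clockwise seen from above; 0 (or a whole turn) when the red-marked slot faces the bar. It starts between 0.5 and 2.2.
- marked_slot (a point): Middle of the mouth of the red-marked slot, on the plate's rim (85 mm from the axis) at its upper face. Red paint lies round the slot and inward of it. The rim has six equal slots 60 degrees apart, 17 mm wide, 19 mm deep, mouths flared to 23 mm; only this one is marked.
- bar_line (a point): Fixed point where the bar's centre line crosses the plate's rim, at the height of the plate's upper face: the marked slot's mouth must come here. The bar's aluminium guide block begins 23 mm farther out: 64 mm long, 52 mm wide, top 55 mm above the bench, a red arrow on it.
- pin0 (a point): Top centre of a black upright turning pin on the plate, 12 mm diameter, standing 32 mm above the plate (top 82 mm above the bench), 72 mm from the axis, 30 degrees counter-clockwise from the marked slot.
- pin1 (a point): Another such pin, 150 degrees counter-clockwise from the marked slot.
- pin2 (a point): Another such pin, 270 degrees counter-clockwise from the marked slot.
- lock_bar (a joint): Travel of the steel lock bar towards the plate's axis, m: 0 drawn back, 0.028 fully home (end plate against guide block). Starts 0 to 0.006. Bar 14 mm wide, 38 to 48 mm above the bench; the nose tapers to 6 mm and so centres a slot up to about 6 mm off; on the plain rim it stops at 0.012. Friction 2 N; it stays where left.
- push_face (a point): Centre of the outer face of the bar's upright steel end plate (44 mm wide, 6 mm thick, 38 to 84 mm above the bench), 62 mm above the bench: push here towards the plate's axis. The base board's top, 18 mm above the bench, lies below and reaches 29 mm farther out at travel 0.
- cork_block: Sanding block, cork on dark grey paper, 80 x 42 x 24 mm, lying loose on the jig's board beside the guide block; origin under its centre.
- pencil: Yellow carpenter's pencil, 120 x 13 x 8 mm, lying loose on the jig's board on the other side of the guide block; origin under its middle.
- glue_bottle: White glue bottle with orange nozzle, 60 mm diameter, 176 mm tall, standing loose on the bench; origin under its centre.
- screw_jar: Amber jar with dark lid, 70 mm diameter, 95 mm tall, standing loose on the bench; origin under its centre.
- wax_tin: Tin with a green label, 84 mm diameter, 70 mm tall, standing loose on the bench; origin under its centre.
- try_square: Try square lying flat: wooden stock 115 x 22 x 16 mm, steel blade 150 mm long; origin under the inner corner.
- mallet: Wooden mallet lying on its side, 265 mm long, head 110 x 70 x 55 mm; origin under the handle, 100 mm from the head's middle.

How it is judged:
By the outcome, as a careful person would: the job done as asked, in the order asked, and still so for the second after the job is handed in, with the robot touching nothing.
It also fails if it takes over 54 s, if anything falls off the work surface, if the arm or the gripper's body presses on something with over 40 N, if the wrist force passes 120 N, or if a joint passes its speed limit or range.

ROBOT

A 6-joint arm with a two-finger parallel gripper is mounted at the origin on the work surface. World frame = base frame: x ahead of the robot, y to its left, z up, the work surface at z = 0. Lengths are in m, angles in rad, forces in N, time in s.
With the tool pointing down it reaches from about 0.4 to 0.925 m from the base axis. Payload 12.5 kg.
Tool frame: the origin (TCP) lies midway between the tips of the shut fingers; the grasp point (between the pads) lies hold_point_z behind it (hold_point_z is the distance from the TCP to the grasp point, in m); z points along the fingers, y is the line along which they close (so a half turn about z gives the same grasp; the last joint's range is limited). The gripper opens to 95 mm and grips with 3 to 60 N. Pads are 20 mm wide; open, the fingers measure 119 mm over their backs; the gripper's body (75 mm by 180 mm) begins 59 mm behind the grasp point.
Start: joints at [-1.303, 0.491, 1.559, -0, 1.092, -0.106], TCP at [0.228, -0.582, 0.215] pointing down, gripper open.
Joint ranges: [-3.1, 3.1], [-0.84, 2.19], [0.05, 2.79], [-1.13, 4.28], [0.06, 2.93], [-2.69, 2.69]. Speed limits (rad/s): [2.22, 2.22, 2.79, 3.14, 3.14, 3.14].

INTERFACE

Orientations are given as a unit quaternion [x, y, z, w].
In Python, from workcell import * gives the robot as it stands.
- The arm moves only by the tool apply_moves, never from a script. Its argument "plan" is one flat list of numbers, 7 for each row, row after row: the shift along the tool's x, y, z in units of 40 mm (1.0 is 40 mm), then the turn, a rotation vector about the tool's x, y, z in units of 5 degrees (1.0 is 5 degrees), then the closure, from -1 (fully open) to 1 (shut), so that 0 is half open. A call has 1 to 8 rows; each row shifts and turns the commanded pose from where the row before left it, along the tool's axes as they then stand; what a row does not reach is not made up. A row lasts 1/12 s, in which the tool goes at most 41.7 mm and 7.16 degrees, less where a joint would pass 70% of its speed; a pose out of reach is approached as far as the arm can. A call is refused whole if a number of a shift passes 1 or a number of a turn 1, either way. A call with a gripper value outside its range is refused whole. The fingers move at their own pace and stop on an object; "grip_force" is the grip in N (left out, the last holds). Time passes only in rows, so rows that do not move let the fingers close. It gives the time, the measured TCP pose, the force, the opening and the grip force at its end, in the units of the state.
- observe(): the state, without advancing time (a new reading comes with each control period).
- snapshot(name): name is "side" or "top"; returns the picture (480x640x3 uint8, red, green, blue); there is no depth.
- camera_model(name): a dict with "intrinsics" (3x3 intrinsics, pixels), "k1" (the pictures are not rectified: a ray, as slopes to the right and down, at radius r is drawn at 1 + k1 r^2 times it, then the intrinsics apply), "rvec" (rotation vector, rad) and "tvec" (3), from world to camera coordinates, as OpenCV has them. Camera axes: x right, y down, z forward; pixel columns grow to the right and rows downward; lengths in m; the calibration is good to about 2 mm. A picture is of the moment at which its call begins. camera_model takes no time and is no camera call.
- sign_off(): hands the job in; it is judged then, once.
The state is a dict: "clock": time; "joint_pos": joint angles; "joint_vel": joint speeds; "joint_efforts": joint torques, N m; "tcp_pos": TCP position; "eef_rot": TCP orientation; "wrist_force": force on the tool from outside, world axes, zero at the start; "moment": the same for the moment, N m; "grip_width": finger opening in m; "gripper_force": force on a finger pad.
Only numpy, scipy, OpenCV 4.12 (cv2) and the standard library are available. Lean on these libraries where they do the work, as an engineer would, in place of code of your own. Each camera call takes 0.05 s, during which the arm holds its last target. There are 200 camera calls.

## Working session

There is one attempt and no reset: what is moved stays moved. The work goes in short steps, Python scripts to look and compute and a tool call to move; the robot and the scene stay as the last step left them, time stands still between calls to the robot, and variables do not carry over. Pictures are saved under pics/ and viewed, at most 10 in all, crops included, and the job is handed in when it is done.

Besides the shell and the picture viewer there is one more tool, called after "Call:" as name(argument=value, ...), one argument or row to a line, values as JSON. apply_moves: Moves the arm, as the interface text tells. Its arguments: {"type":"object","properties":{"plan":{"type":"array","items":{"type":"number"}},"grip_force":{"type":"number"}},"required":["plan"]}

```bash
mkdir -p pics
python3 - <<'E'
from workcell import *
import cv2
for n in("top","side"):
    cv2.imwrite(f"pics/{n}0.png",snapshot(n)[:,:,::-1]); print(n,camera_model(n))
print(observe())
E
```

```text
top {'intrinsics': array([[455.07764463,   0.        , 323.09898287],
       [  0.        , 455.07764463, 237.1072763 ],
       [  0.        ,   0.        ,   1.        ]]), 'k1': -0.07203592095197046, 'rvec': array([ 2.16399917, -2.16543361,  0.09746284]), 'tvec': array([0.03820506, 0.54433309, 1.01498315])}
side {'intrinsics': array([[468.80767974,   0.        , 311.64841352],
       [  0.        , 468.80767974, 233.3510714 ],
       [  0.        ,   0.        ,   1.        ]]), 'k1': -0.021112702768266364, 'rvec': array([ 0.49199061, -2.54475674,  1.42801506]), 'tvec': array([0.52092373, 0.13163073, 0.91355633])}
{'clock': 0.1, 'joint_pos': array([-1.30258955e+00,  4.91469880e-01,  1.55937905e+00,  1.04319911e-05,
        1.09170128e+00, -1.05634914e-01]), 'joint_vel': array([-0.0005524 , -0.00085581, -0.00220128,  0.0005015 ,  0.0001133 ,
       -0.00148104]), 'joint_efforts': array([ 7.58646056e-04, -6.13621759e+01, -2.58607060e+01,  6.93960045e-02,
        4.70402359e-02, -6.66108986e-05]), 'tcp_pos': array([ 0.2281936 , -0.58162649,  0.21414171]), 'eef_rot': array([ 9.82581439e-01,  1.85831878e-01, -3.42628793e-05, -4.77574276e-04]), 'wrist_force': array([ 0.5860169 , -0.14240703,  0.17412364]), 'moment': array([ 2.07228449e-02,  3.87811343e-05, -2.52709513e-03]), 'gripper_force': 0.0, 'grip_width': 0.09506592449127303}
```

View pics/top0.png

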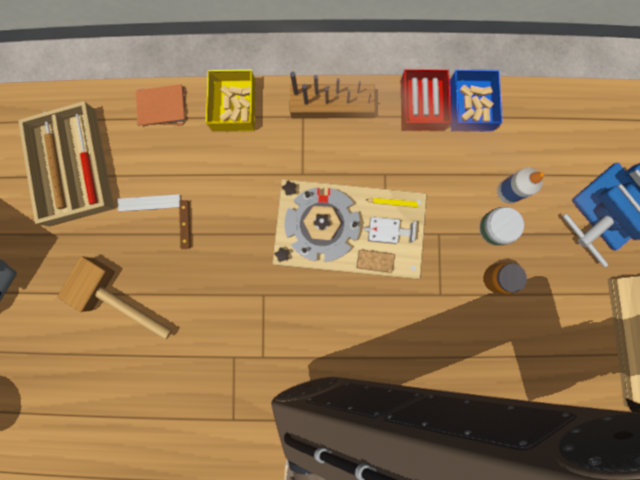

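View pics/side0.png

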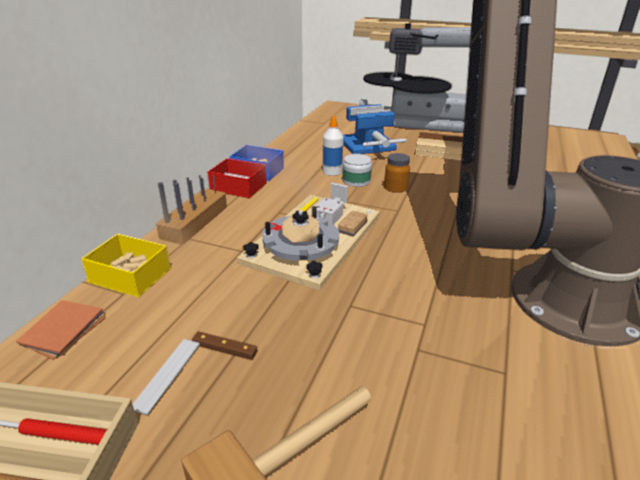

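The top view shows the plate at about (322,222), the red slot at about (323,195), the guide block at about (384,230) and the end plate at about (414,231). Next I'll measure these and zoom in.

```bash
cat > h.py <<'E'
import numpy as np, cv2
from workcell import *
def cam(n):
    c=camera_model(n); R=cv2.Rodrigues(np.array(c["rvec"]))[0]; return np.array(c["intrinsics"]),c["k1"],R,np.array(c["tvec"]).ravel()
def ray(n,u,v):
    K,k,R,t=cam(n); xd=np.array([(u-K[0,2])/K[0,0],(v-K[1,2])/K[1,1]]); x=xd.copy()
    for _ in range(20): x=xd/(1+k*(x@x))
    return -R.T@t, R.T@np.array([x[0],x[1],1])
def onz(n,u,v,z):
    o,d=ray(n,u,v); return (o+d*(z-o[2])/d[2])
def proj(n,p):
    K,k,R,t=cam(n); q=R@np.asarray(p)+t; x=q[:2]/q[2]; x=x*(1+k*(x@x)); return K[:2,:2]@x+K[:2,2]
def tri(u1,u2):
    o1,d1=ray("top",*u1);o2,d2=ray("side",*u2)
    s=np.linalg.lstsq(np.c_[d1,-d2],o2-o1,rcond=None)[0]
    a=o1+s[0]*d1;b=o2+s[1]*d2
    return (a+b)/2,np.linalg.norm(a-b)
E
python3 - <<'E'
from h import *
im=cv2.imread("pics/top0.png")
c=im[170:290,265:435]; cv2.imwrite("pics/topz.png",cv2.resize(c,None,fx=4.7,fy=4.7,interpolation=cv2.INTER_CUBIC))
s=cv2.imread("pics/side0.png")[175:290,230:390]; cv2.imwrite("pics/sidez.png",cv2.resize(s,None,fx=5,fy=5,interpolation=cv2.INTER_CUBIC))
hsv=cv2.cvtColor(im,cv2.COLOR_BGR2HSV)
m=((hsv[...,0]<8)|(hsv[...,0]>172))&(hsv[...,1]>150)&(hsv[...,2]>90)
m=m.astype(np.uint8); n,l,st,ce=cv2.connectedComponentsWithStats(m)
for i in range(1,n):
    x,y=ce[i]
    if 265<x<435 and 170<y<290: print("red",ce[i],st[i],onz("top",x,y,.05))
for p in [(281,181),(427,193),(420,278),(274,264)]: print(onz("top",*p,.018))
E
```

```text
red [322.94047619 196.17857143] [318 188  12  14  84] [0.63520989 0.03795292 0.05      ]
red [375.  228.5] [375 228   1   2   2] [ 0.56138177 -0.07893605  0.05      ]
[0.67784883 0.1367778  0.018     ]
[ 0.64876754 -0.2051973   0.018     ]
[ 0.45073149 -0.18445137  0.018     ]
[0.48319726 0.15107024 0.018     ]
```

View pics/topz.png

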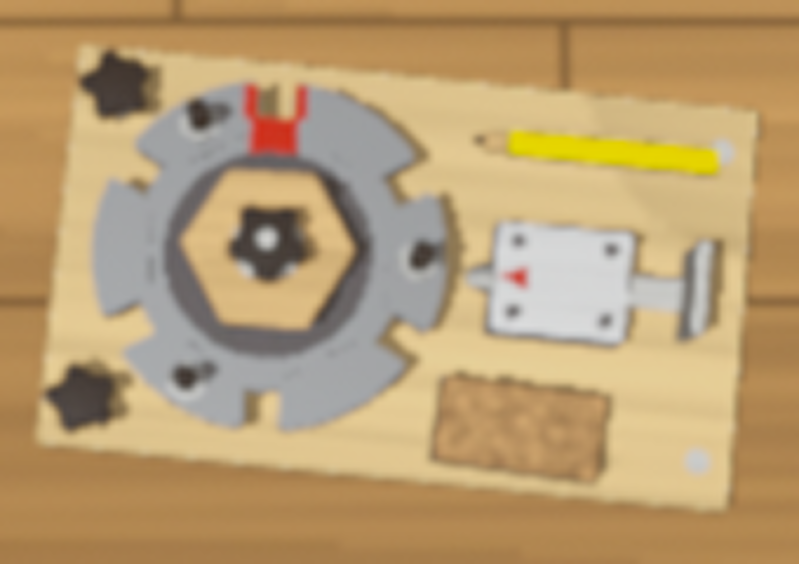

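View pics/sidez.png

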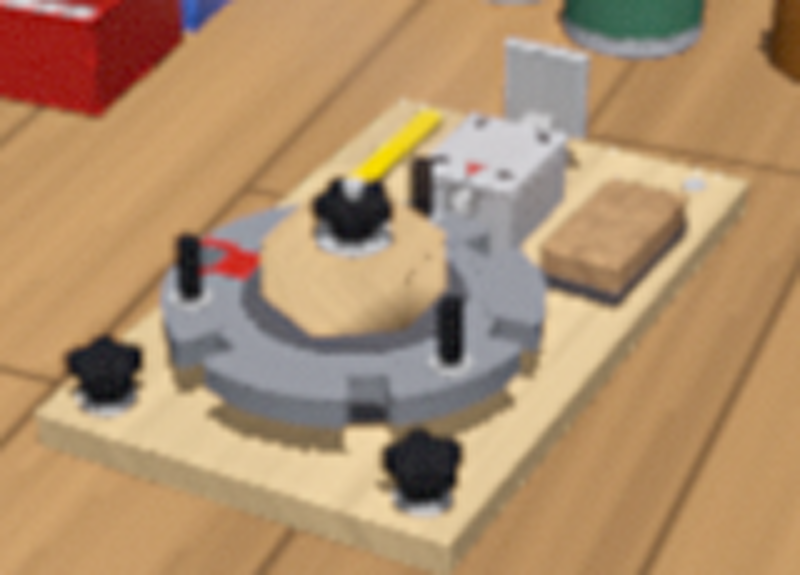

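Zoomed top view: the red slot is at zoom (275,118). The pin tops are at about (197,110), (183,376) and (425,252), and the board corners are clear. Side zoom: the pin tops are at about (189,238), (452,297) and (424,160). Now I'll fit the jig frame and angle.

```bash
cat >> h.py <<'E'
def zt(x,y): return (265+(x+.5)/4.7-.5,170+(y+.5)/4.7-.5)
def zs(x,y): return (230+(x+.5)/5-.5,175+(y+.5)/5-.5)
E
python3 - <<'E'
from h import *
cz=[(80,45),(757,112),(727,510),(38,443)]; J=np.array([(105,-100),(-235,-100),(-235,100),(105,100)])/1000
gz=[(497,222),(636,233),(624,345),(488,332)]; G=np.array([(-108,-26),(-172,-26),(-172,26),(-108,26)])/1000
W=np.array([onz("top",*zt(*p),.018)[:2] for p in cz]+[onz("top",*zt(*p),.055)[:2] for p in gz]); J=np.r_[J,G]
a=J-J.mean(0);b=W-W.mean(0)
th=np.arctan2((a[:,0]*b[:,1]-a[:,1]*b[:,0]).sum(),(a*b).sum()); c,s=np.cos(th),np.sin(th);R=np.array([[c,-s],[s,c]])
t=W.mean(0)-R@J.mean(0); print("axis",t,"yaw",np.degrees(th)); print("res mm",np.round(1000*(J@R.T+t-W),1).tolist())
stud=onz("top",*zt(265,238),.105); print("stud",stud)
f=lambda p:(lambda q:(np.hypot(*q),np.degrees(np.arctan2(q[1],q[0])-th)%360-180))(p[:2]-t)
for nm,a,b in [("pin0",(197,110),(189,238)),("pin1",(183,376),(452,297)),("pin2",(425,252),(424,160))]:
    p,g=tri(zt(*a),zs(*b)); q=onz("top",*zt(*a),.082); print(nm,p,g,f(p),"z82",q,f(q))
print("slot mouth",f(onz("top",*zt(276,86),.05)),"red",f(np.array([.63521,.03795])))
for x in(-206,-200): print(R@[x/1e3,0]+t)
E
```

```text
axis [0.57207839 0.04078304] yaw 84.31364943901384
res mm [[-0.2, 0.0], [0.6, -0.9], [-1.2, -0.3], [-0.5, 1.1], [0.2, -0.9], [-0.8, 1.6], [1.0, 0.1], [1.1, -0.6]]
stud [0.57262238 0.04150555 0.105     ]
pin0 [0.63605379 0.0734819  0.07824036] 0.0018658722310347644 (np.float64(0.0718475300371171), np.float64(122.75865949012996)) z82 [0.63619165 0.0736416  0.082     ] (np.float64(0.0720430059690003), np.float64(122.82184957877519))
pin1 [0.51136548 0.07957925 0.08034087] 0.000960404184571876 (np.float64(0.07205000160535346), np.float64(-116.89267034951223)) z82 [0.51170325 0.07963572 0.082     ] (np.float64(0.071796159042497), np.float64(-117.07578912650324))
pin2 [ 0.56873345 -0.03287174  0.0772671 ] 0.002190220533860207 (np.float64(0.07373069235570007), np.float64(3.0861172198821976)) z82 [ 0.56916047 -0.03225738  0.082     ] (np.float64(0.07309868296974317), np.float64(3.3986357271389807))
slot mouth (np.float64(0.08227453504539949), np.float64(93.09845030350755)) red (np.float64(0.06319514471006256), np.float64(93.11691592295483))
[ 0.55166735 -0.16420327]
[ 0.55226185 -0.1582328 ]
```

Residuals are about 1 mm and the pin radii come to 72 mm. The plate is at 93° and has to turn clockwise by 93°. I'll straddle pin2 loosely and push it round, starting with the approach.

Call:
apply_moves(
  plan=[0.81, -0.61, 0, 0, 0, 0, 0.24, 0.81, -0.61, 0, 0, 0, 0, 0.24, 0.81, -0.61, 0, 0, 0, 0, 0.24, 0.81, -0.61, 0, 0, 0, 0, 0.24, 0.81, -0.61, 0, 0, 0, 0, 0.24, 0.81, -0.61, 0, 0, 0, 0, 0.24, 0.81, -0.61, 0, 0, 0, 0, 0.24, 0.81, -0.61, 0, 0, 0, 0, 0.24],
)

```text
clock: 0.77
tcp_pos: [0.3988, -0.3036, 0.2146]
eef_rot: [0.983, 0.186, -0.0, -0.0]
wrist_force: [-0.0, -1.4, -0.7]
grip_width: 0.0473
gripper_force: 0.0
```

Call:
apply_moves(
  plan=[0.81, -0.61, 0, 0, 0, 0, 0.24, 0.81, -0.61, 0, 0, 0, 0, 0.24, 0.81, -0.61, 0, 0, 0, 0, 0.24, 0.81, -0.61, 0, 0, 0, 0, 0.24, 0.81, -0.61, 0, 0, 0, 0, 0.24, 0.81, -0.61, 0, 0, 0, 0, 0.24, 0.81, -0.61, 0, 0, 0, 0, 0.24, 0.81, -0.61, 0, 0, 0, 0, 0.24],
)

```text
clock: 1.43
tcp_pos: [0.5689, -0.027, 0.2145]
eef_rot: [0.983, 0.186, -0.0, -0.0]
wrist_force: [0.9, -1.1, -0.1]
grip_width: 0.036
gripper_force: 0.0
```

Call:
apply_moves(
  plan=[0, 0, 0, 0, 0, -1, 0.24, 0, 0, 0, 0, 0, -1, 0.24, 0, 0, 0, 0, 0, -1, 0.24, 0, 0, 0, 0, 0, -1, 0.24, 0, 0, 0, 0, 0, -1, 0.24, 0, 0, 0, 0, 0, -1, 0.24, 0, 0, 0, 0, 0, -1, 0.24, 0, 0, 0, 0, 0, -1, 0.24],
)

```text
clock: 2.1
tcp_pos: [0.5681, -0.0291, 0.2143]
eef_rot: [0.859, 0.513, -0.0, -0.0]
wrist_force: [0.8, -0.3, 0.2]
grip_width: 0.0363
gripper_force: 0.0
```

Call:
apply_moves(
  plan=[0, 0, 0.5, 0, 0, -1, 0.24, 0, 0, 0.5, 0, 0, -1, 0.24, 0, 0, 0.5, 0, 0, -1, 0.24, 0, 0, 0.5, 0, 0, -1, 0.24, 0, 0, 0, 0, 0, -1, 0.24, 0, 0, 0, 0, 0, -0.2, 0.24, 0, 0, 0, 0, 0, 0, 0.24],
)

```text
clock: 2.68
tcp_pos: [0.5684, -0.0291, 0.1346]
eef_rot: [0.723, 0.691, -0.0, -0.0]
wrist_force: [0.7, 0.6, -0.3]
grip_width: 0.0362
gripper_force: 0.0
```

Call:
apply_moves(
  plan=[-0.06, 0.01, 0.4, 0, 0, 0, 0.24, 0, 0, 0.4, 0, 0, 0, 0.24, 0, 0, 0.4, 0, 0, 0, 0.24, 0, 0, 0.4, 0, 0, 0, 0.24, 0, 0, 0.2, 0, 0, 0, 0.24, 0, 0, 0, 0, 0, 0, 0.24],
)

```text
clock: 3.18
tcp_pos: [0.5682, -0.0315, 0.0617]
eef_rot: [0.723, 0.69, -0.001, -0.001]
wrist_force: [-0.7, -0.5, 0.1]
grip_width: 0.0358
gripper_force: 0.0
```

Run:
```python
from h import *
s=snapshot("side")[175:290,230:390,::-1]; cv2.imwrite("pics/side1.png",cv2.resize(s,None,fx=5,fy=5,interpolation=cv2.INTER_CUBIC))
```

```text
(no output)
```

View pics/side1.png

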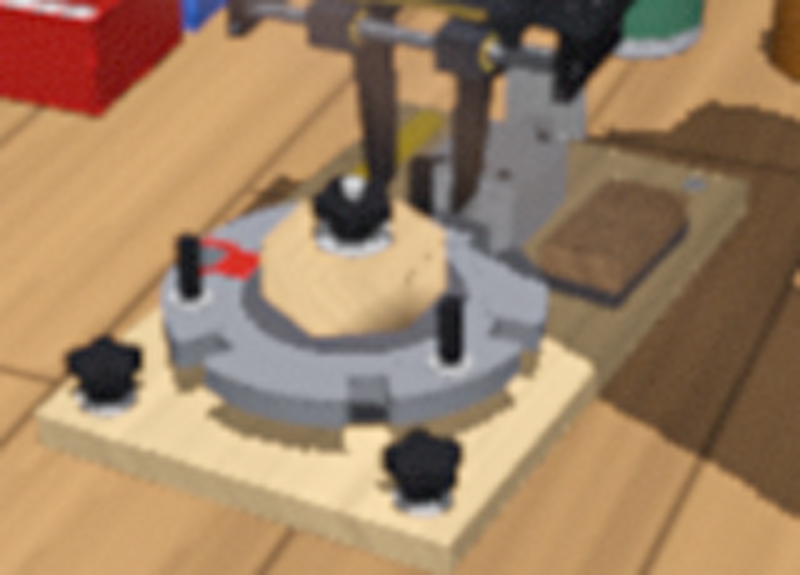

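The side view shows the fingers at (378,180) and (468,190) straddling pin2 at (424,185), with everything clear. Now I'll sweep it round clockwise.

Call:
apply_moves(
  plan=[0.007, -0.157, 0, 0, 0, 1, 0.24, 0.007, -0.157, 0, 0, 0, 1, 0.24, 0.007, -0.157, 0, 0, 0, 1, 0.24, 0.007, -0.157, 0, 0, 0, 1, 0.24, 0.007, -0.157, 0, 0, 0, 1, 0.24, 0.007, -0.157, 0, 0, 0, 1, 0.24, 0.007, -0.157, 0, 0, 0, 1, 0.24, 0.007, -0.157, 0, 0, 0, 1, 0.24],
)

```text
clock: 3.9
tcp_pos: [0.5238, -0.013, 0.064]
eef_rot: [0.917, 0.4, 0.001, 0.001]
wrist_force: [1.4, -3.7, -0.3]
grip_width: 0.0362
gripper_force: 1.5
```

Call:
apply_moves(
  plan=[0.007, -0.157, 0, 0, 0, 1, 0.24, 0.007, -0.157, 0, 0, 0, 1, 0.24, 0.007, -0.157, 0, 0, 0, 1, 0.24, 0.007, -0.157, 0, 0, 0, 1, 0.24, 0.007, -0.157, 0, 0, 0, 1, 0.24, 0.007, -0.157, 0, 0, 0, 1, 0.24, 0.007, -0.157, 0, 0, 0, 1, 0.24, 0, 0, 0, 0, 0, 0, 0.24],
)

```text
clock: 4.57
tcp_pos: [0.5018, 0.0256, 0.0638]
eef_rot: [0.994, 0.106, 0.001, 0.0]
wrist_force: [-0.2, -0.1, -0.1]
grip_width: 0.036
gripper_force: 0.0
```

Call:
apply_moves(
  plan=[0.007, -0.157, 0, 0, 0, 1, 0.24, 0.007, -0.157, 0, 0, 0, 1, 0.24, 0.007, -0.157, 0, 0, 0, 1, 0.24, 0.005, -0.11, 0, 0, 0, 0.7, 0.24, 0.002, -0.08, 0, 0, 0, 0.5, 0.24, 0.001, -0.06, 0, 0, 0, 0.4, 0.24, 0, -0.05, 0, 0, 0, 0.3, 0.24, 0, 0, 0, 0, 0, 0, 0.24],
)

```text
clock: 5.23
tcp_pos: [0.502, 0.0557, 0.0634]
eef_rot: [0.995, -0.105, 0.001, -0.0]
wrist_force: [-0.1, 0.0, 0.3]
grip_width: 0.0361
gripper_force: 0.0
```

Run:
```python
from h import *
im=snapshot("top")[170:290,265:435,::-1]; a=cv2.resize(im,None,fx=4.7,fy=4.7,interpolation=cv2.INTER_CUBIC); cv2.imwrite("pics/top2.png",a)
print(observe()["tcp_pos"],observe()["wrist_force"])
```

```text
[0.502092   0.05558717 0.06331951] [0.93201221 1.2595028  1.92869545]
```

View pics/top2.png

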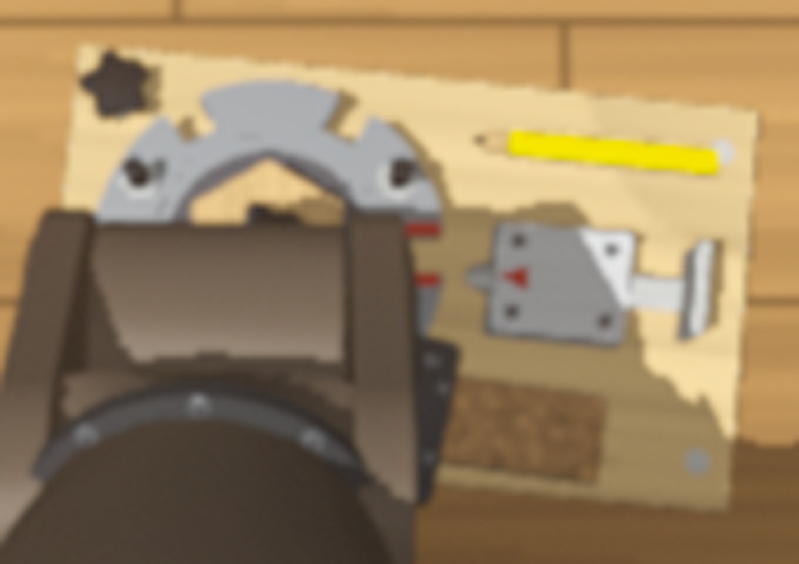

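Here the red slot edges are at zoom (422,229) and (426,280), and the pin tops are at (402,166) and (133,168). The slot is slightly short of the bar line.

Run:
```python
from h import *
t=np.array([.57208,.04078]); th=np.radians(84.31)
f=lambda p:(np.hypot(*(p[:2]-t)),(np.degrees(np.arctan2(*(p[:2]-t)[::-1])-th)%360-180))
print("slot",f(onz("top",*zt(424,254.5),.05)))
print("pin0",f(onz("top",*zt(402,166),.082)),"pin1",f(onz("top",*zt(133,168),.082)))
```

```text
slot (np.float64(0.07447272245591056), np.float64(5.761551367207147))
pin0 (np.float64(0.07298181432901626), np.float64(36.55204597887874)) pin1 (np.float64(0.07257610860485661), np.float64(155.27241786858696))
```

Call:
apply_moves(
  plan=[0.001, -0.032, 0, 0, 0, 0.2, 0.24, 0.001, -0.032, 0, 0, 0, 0.2, 0.24, 0.001, -0.032, 0, 0, 0, 0.2, 0.24, 0.001, -0.032, 0, 0, 0, 0.2, 0.24, 0, -0.032, 0, 0, 0, 0.2, 0.24, 0, -0.016, 0, 0, 0, 0.1, 0.24, 0, 0, 0, 0, 0, 0, 0.24],
)

```text
clock: 5.87
tcp_pos: [0.5034, 0.0626, 0.0626]
eef_rot: [0.988, -0.153, -0.0, 0.0]
wrist_force: [-0.1, 0.6, 0.3]
grip_width: 0.0359
gripper_force: 0.0
```

Run:
```python
from h import *
im=snapshot("top")[170:290,265:435,::-1]; a=cv2.resize(im,None,fx=4.7,fy=4.7,interpolation=cv2.INTER_CUBIC); cv2.imwrite("pics/top3.png",a)
```

```text
(no output)
```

View pics/top3.png

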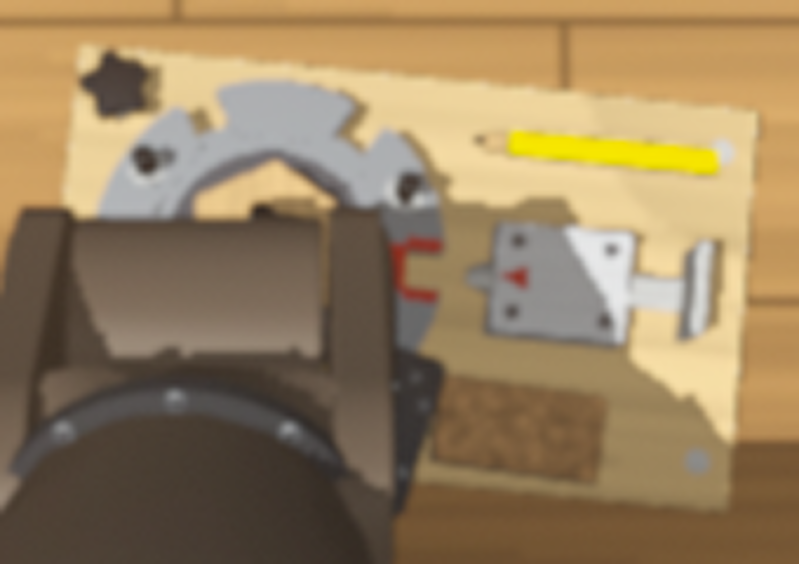

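The slot edges are now at (424,245) and (426,296). The midpoint at row 270.5 means about 5.9° turned, so the slot is within 1° of the bar line. I'll back off, lift clear and go round to the end plate.

Call:
apply_moves(
  plan=[0, 0.15, 0, 0, 0, 0, 0.24, 0, 0, -0.6, 0, 0, 0, 0.24, 0, 0, -0.9, 0, 0, 0, 0.24, 0, 0, -0.9, 0, 0, 0, 0.24, 0, 0, 0, 0, 0, -0.8, 1, 0, 0, 0, 0, 0, -0.8, 1, 0, 0, 0, 0, 0, -0.8, 1, 0, 0, 0, 0, 0, 0, 1],
)

```text
clock: 6.58
tcp_pos: [0.5014, 0.0564, 0.1587]
eef_rot: [0.999, -0.047, 0.0, 0.0]
wrist_force: [0.7, -0.1, 0.1]
grip_width: 0.0146
gripper_force: 0.0
```

Call:
apply_moves(
  plan=[0.22, 0.75, 0, 0, 0, 0, 1, 0.22, 0.75, 0, 0, 0, 0, 1, 0.22, 0.75, 0, 0, 0, 0, 1, 0.22, 0.75, 0, 0, 0, 0, 1, 0.22, 0.75, 0, 0, 0, 0, 1, 0.22, 0.75, 0, 0, 0, 0, 1, 0.22, 0.75, 0, 0, 0, 0, 1, 0.22, 0.75, 0, 0, 0, 0, 1],
)

```text
clock: 7.25
tcp_pos: [0.5481, -0.1907, 0.1583]
eef_rot: [0.999, -0.05, -0.0, -0.0]
wrist_force: [0.6, 0.1, 0.6]
grip_width: 0.0006
gripper_force: 0.0
```

Run:
```python
from h import *
im=snapshot("top")[170:290,265:435,::-1]; a=cv2.resize(im,None,fx=4.7,fy=4.7,interpolation=cv2.INTER_CUBIC); cv2.imwrite("pics/top4.png",a)
o=observe();print(o["tcp_pos"],o["eef_rot"],o["grip_width"])
```

```text
[ 0.54931187 -0.19542205  0.15829455] [ 9.98697973e-01 -5.10049066e-02  5.62846797e-04  7.36390100e-04] 0.0008049299129290742
```

View pics/top4.png

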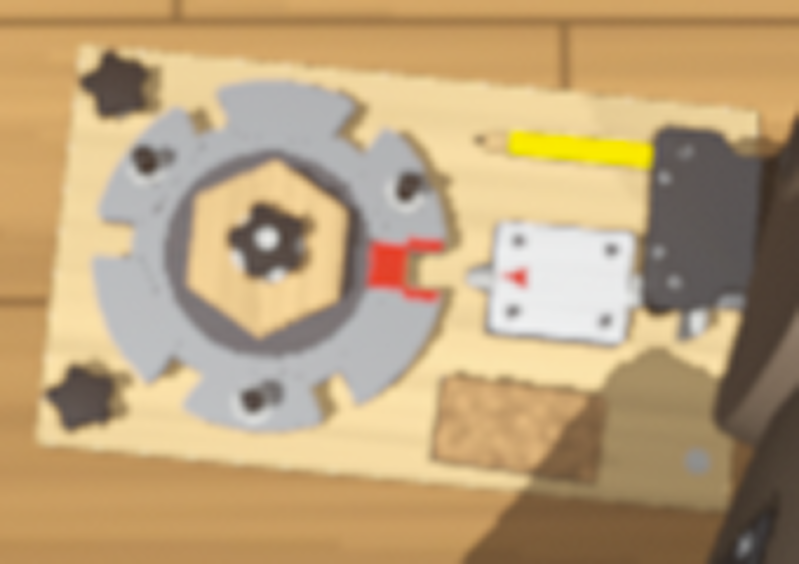

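The slot now faces the bar: red centre at (388,266), slot mouth at (440,271), bar nose at (478,278). I'll descend outside the end plate.

Call:
apply_moves(
  plan=[0, 0, 0.5, 0, 0, 0, 1, 0, 0, 0.5, 0, 0, 0, 1, 0, 0, 0.5, 0, 0, 0, 1, 0, 0, 0.5, 0, 0, 0, 1, 0, 0, 0.4, 0, 0, 0, 1, 0, 0, 0.24, 0, 0, 0, 1, 0, 0, 0, 0, 0, 0, 1],
)

```text
clock: 7.88
tcp_pos: [0.5473, -0.1887, 0.0511]
eef_rot: [0.999, -0.049, -0.002, -0.001]
wrist_force: [-0.3, -0.6, -0.1]
grip_width: 0.0001
gripper_force: 0.0
```

Call:
apply_moves(
  plan=[0, -0.1, 0, 0, 0, 0, 1, 0, -0.1, 0, 0, 0, 0, 1, 0, -0.1, 0, 0, 0, 0, 1, 0, -0.1, 0, 0, 0, 0, 1, 0, -0.1, 0, 0, 0, 0, 1, 0, 0, 0, 0, 0, 0, 1],
)

```text
clock: 8.38
tcp_pos: [0.5505, -0.1684, 0.0536]
eef_rot: [0.999, -0.048, 0.0, 0.0]
wrist_force: [0.0, 0.1, -0.2]
grip_width: 0.0003
gripper_force: 0.0
```

Call:
apply_moves(
  plan=[0, -0.05, 0, 0, 0, 0, 1, 0, -0.05, 0, 0, 0, 0, 1, 0, -0.05, 0, 0, 0, 0, 1, 0, -0.05, 0, 0, 0, 0, 1, 0, -0.05, 0, 0, 0, 0, 1, 0, -0.05, 0, 0, 0, 0, 1, 0, -0.05, 0, 0, 0, 0, 1],
)

```text
clock: 8.97
tcp_pos: [0.5517, -0.1551, 0.0531]
eef_rot: [0.999, -0.049, 0.0, 0.0]
wrist_force: [0.9, -1.7, 2.4]
grip_width: 0.0005
gripper_force: 1.2
```

Call:
apply_moves(
  plan=[0, -0.05, 0, 0, 0, 0, 1, 0, -0.05, 0, 0, 0, 0, 1, 0, -0.05, 0, 0, 0, 0, 1],
)

```text
clock: 9.22
tcp_pos: [0.5523, -0.149, 0.053]
eef_rot: [0.999, -0.049, 0.0, 0.0]
wrist_force: [2.1, -2.0, 1.8]
grip_width: 0.0005
gripper_force: 1.2
```

Still only the bar's friction, so I'll creep until it reaches its stop.

Call:
apply_moves(
  plan=[0, -0.03, 0, 0, 0, 0, 1, 0, -0.03, 0, 0, 0, 0, 1],
)

```text
clock: 9.38
tcp_pos: [0.5525, -0.1467, 0.053]
eef_rot: [0.999, -0.049, 0.0, 0.0]
wrist_force: [1.0, -2.1, 2.5]
grip_width: 0.0006
gripper_force: 1.1
```

Call:
apply_moves(
  plan=[0, -0.03, 0, 0, 0, 0, 1, 0, -0.03, 0, 0, 0, 0, 1],
)

```text
clock: 9.55
tcp_pos: [0.5528, -0.1444, 0.053]
eef_rot: [0.999, -0.049, 0.0, 0.0]
wrist_force: [0.7, -2.8, 2.3]
grip_width: 0.0004
gripper_force: 1.1
```

Call:
apply_moves(
  plan=[0, -0.02, 0, 0, 0, 0, 1, 0, -0.02, 0, 0, 0, 0, 1],
)

```text
clock: 9.72
tcp_pos: [0.5529, -0.1427, 0.053]
eef_rot: [0.999, -0.049, 0.0, 0.0]
wrist_force: [1.0, -2.6, 2.0]
grip_width: 0.0006
gripper_force: 1.1
```

Call:
apply_moves(
  plan=[0, -0.03, 0, 0, 0, 0, 1, 0, -0.03, 0, 0, 0, 0, 1],
)

```text
clock: 9.88
tcp_pos: [0.5531, -0.1423, 0.0532]
eef_rot: [0.999, -0.048, 0.0, 0.001]
wrist_force: [-4.6, -25.4, 1.0]
grip_width: 0.0005
gripper_force: 13.2
```

Call:
apply_moves(
  plan=[0, -0.02, 0, 0, 0, 0, 1, 0, -0.02, 0, 0, 0, 0, 1],
)

```text
clock: 10.05
tcp_pos: [0.5532, -0.1421, 0.0532]
eef_rot: [0.999, -0.048, 0.0, 0.002]
wrist_force: [-6.9, -34.6, 1.3]
grip_width: 0.0005
gripper_force: 17.5
```

Hard stop with about 30 N, and the travel is consistent with home. I'll back off, lift, move clear and check.

Call:
apply_moves(
  plan=[0, 0.2, 0, 0, 0, 0, 1, 0, 0.4, 0, 0, 0, 0, 1, 0, 0.4, 0, 0, 0, 0, 1, 0, 0, -0.8, 0, 0, 0, 1, 0, 0, -0.9, 0, 0, 0, 1, 0, 0, -0.9, 0, 0, 0, 1, -0.9, 0, -0.3, 0, 0, 0, 1, -0.9, 0, 0, 0, 0, 0, 1],
)

```text
clock: 10.72
tcp_pos: [0.4782, -0.1717, 0.1714]
eef_rot: [0.999, -0.048, 0.002, 0.001]
wrist_force: [-0.4, -0.5, -0.9]
grip_width: 0.0008
gripper_force: 0.0
```

Call:
apply_moves(
  plan=[-0.3, 0.9, 0, 0, 0, 0, 1, -0.3, 0.9, 0, 0, 0, 0, 1, 0, 0.9, 0, 0, 0, 0, 1, 0, 0.9, 0, 0, 0, 0, 1, 0, 0, 0, 0, 0, 0, 1],
)

```text
clock: 11.13
tcp_pos: [0.439, -0.3173, 0.1688]
eef_rot: [0.999, -0.05, 0.0, 0.0]
wrist_force: [-0.8, 0.5, -0.3]
grip_width: 0.0005
gripper_force: 0.0
```

Run:
```python
from h import *
im=snapshot("top")[170:290,265:435,::-1]; a=cv2.resize(im,None,fx=4.7,fy=4.7,interpolation=cv2.INTER_CUBIC); cv2.imwrite("pics/top5.png",a)
o=observe();print(o["tcp_pos"],o["wrist_force"])
```

```text
[ 0.4389333  -0.31472446  0.16852689] [-0.8247794   0.42402399 -0.4450021 ]
```

View pics/top5.png

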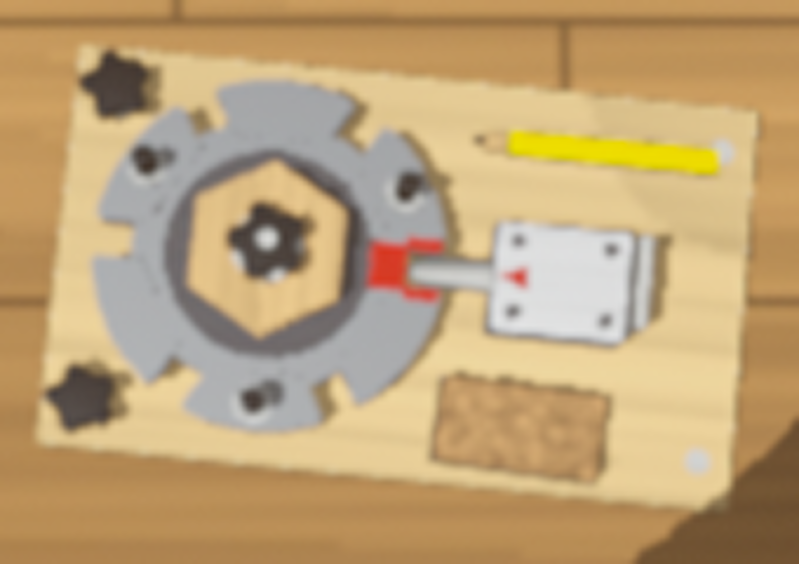

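The bar's nose is in the red slot at (410,268) and the end plate is flush against the guide block at (640,285). The pencil and cork block haven't moved, so I'm handing in.

```bash
python3 -c "
from workcell import *
print(sign_off())"
```

```text
the job is handed in; nothing more can be done
None
```

The red-marked slot was turned to face the lock bar, the bar was pushed home until its end plate met the guide block, and the job was handed in at about 11 s with the robot clear. The final top view shows the pencil and cork block where they were.

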